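Hook the spice shelf into its slotted rack, lock it, load a jar

ROBOT

A 7-joint arm with a two-finger parallel gripper is mounted at the origin on a cart in front of the work surface, level with it; the furniture and walls round the work are solid. World frame = base frame: x ahead of the robot, y to its left, z up, the work surface at z = 0. Lengths are in m, angles in rad, forces in N, time in s.
With the tool pointing down it reaches from about 0.35 to 0.9 m from the base axis. Payload 8.1 kg.
Tool frame: the origin (TCP) lies at the very end of the fingers, on their centre line; the grasp point (between the pads) lies 19 mm behind it (env.grip_point_offset is the distance from the TCP to the grasp point, in m); z points along the fingers, y is the line along which they close (so a half turn about z gives the same grasp; the last joint's range is limited). The gripper opens to 85 mm and grips with 20 to 120 N. Pads are 22 mm wide; open, the fingers measure 114 mm over their backs; the gripper's body (76 mm by 85 mm) begins 54 mm behind the grasp point. The pads swing forward as they close: fully open they stand 13 mm farther back than shut.
Start: joints at [-1.435, 0.434, 0.025, 1.573, -0.012, 1.134, -0.075], TCP at [0.148, 0.607, 0.231] pointing down, gripper open.
Joint ranges: [-2.62, 2.62], [-0.44, 2.09], [-1.27, 1.32], [0.08, 2.57], [-1.32, 4.46], [0.12, 2], [-2.74, 2.74]. Speed limits (rad/s): [2.22, 2.22, 3.01, 3.01, 3.14, 3.14, 3.14].

INTERFACE

Orientations are given as a unit quaternion [w, x, y, z].
In Python, from station import env gives the robot as it stands.
- The arm moves only by the shell command python3 -m pendant 'ROWS'. ROWS is a JSON object whose one key "targets" holds a list of rows, each an object of numbers: "jaw": the closure, from -1 (fully open) to 1 (shut); "tx", "ty", "tz": the shift along the tool's x, y, z in units of 25 mm (1.0 is 25 mm); "wx", "wy", "wz": the turn, a rotation vector about the tool's x, y, z in units of 5 degrees (1.0 is 5 degrees). In form: {"targets": [{"jaw": .., "tx": .., "ty": .., "tz": .., "wx": .., "wy": .., "wz": ..}, ...]}. A call has exactly 5 rows; each row shifts and turns the commanded pose from where the row before left it, along the tool's axes as they then stand; what a row does not reach is not made up. A row lasts 1/12 s, in which the tool goes at most 41.7 mm and 7.16 degrees, less where a joint would pass 70% of its speed; a pose out of reach is approached as far as the arm can. A call is refused whole if a number of a shift passes 1 or a number of a turn 1, either way. A call with a gripper value outside its range is refused whole. The fingers move at their own pace and stop on an object; the grip force is fixed at half the most. Time passes only in rows, so rows that do not move let the fingers close, or fill a call up. It gives the time, the measured TCP pose, the force, the opening and the grip force at its end, in the units of the state.
- env.state(): the state, without advancing time (a new reading comes with each control period).
- env.capture(name): name is "side" or "top" or "wrist"; returns the picture (480x640x3 uint8, red, green, blue); there is no depth.
- env.camera_params(name): a dict with "mtx" (3x3 intrinsics, pixels), "k1" (the pictures are not rectified: a ray, as slopes to the right and down, at radius r is drawn at 1 + k1 r^2 times it, then the intrinsics apply), "R" (3x3) and "t" (3): a world point X has camera coordinates R X + t. Camera axes: x right, y down, z forward; pixel columns grow to the right and rows downward; lengths in m; the calibration is good to about 2 mm. A picture is of the moment at which its call begins: read the wrist's pose just before it. camera_params takes no time and is no camera call; for the wrist camera it gives the pose at the moment of the call.
- env.finish_job(): hands the job in; it is judged then, once.
The state is a dict: "time": time; "joint_positions": joint angles; "joint_velocities": joint speeds; "joint_torque": joint torques, N m; "tool_pos": TCP position; "eef_rot": TCP orientation; "contact_force": force on the tool from outside, world axes, zero at the start; "ft_torque": the same for the moment, N m; "opening": finger opening in m; "finger_force": force on a finger pad.
Only numpy, scipy, OpenCV 4.12 (cv2) and the standard library are available. Lean on these libraries where they do the work, as an engineer would, in place of code of your own. Each camera call takes 0.05 s, during which the arm holds its last target. There are 200 camera calls.

TASK

Hang the small spice shelf on the worktop rack: push the claws on its back into the top two slots of both uprights, then press it down until it is fully home and the spring catch has snapped over it. Feel your way and never force the rack. Once it is locked, stand the spice jar from the worktop upright on the shelf, and leave the garlic and the lemon where they are.

Things in the scene. Friction and masses are not known exactly. Their poses are not given: they have to be found in the camera images.
- rack: Fixed worktop rack: dark wooden foot 112 x 216 x 20 mm, two slotted steel uprights 26 mm wide, centred at y = -85 and +85 mm, 197 mm high, joined by a cross rail. Origin on the worktop midway between the uprights, in the plane of their front faces. x points back (the shelf comes from -x), y left, z up; turned by -0.4 to 0.1 rad. Foot: x = -50 to 62 mm.
- slots (a point): On the rack, in the faces' plane midway between the uprights, 100 mm up. Each upright has four slots 7 mm wide, 24.4 mm high, every 40 mm; plates 4 mm thick, 20 mm free behind. Lower edges of the top two: 16 and 56 mm above this point, give or take 5.5 mm: the uprights are clamped in the foot at a height that differs each time (both alike), is not measured and must be felt or seen.
- seat (a point): On the rack, 50 mm in front of the faces, 100 mm above the worktop: where the shelf's origin comes when home, give or take the unknown 5.5 mm in height, 1.5 mm to the front and 1.7 mm sideways; axes then parallel, but the front droops some 2 degrees in the slots' play. At home the tongues rest on the slots' lower edges and stop hard: pressing on loads the rack.
- catch (a joint): Spring catch mid-rack under the cross rail: black nose 20 mm wide, 6 mm out of the faces' plane, z about 144 to 156 mm, sloped on top, flat below. Value: m pushed back, 0 = out, at most 0.009. Pressing the shelf down drives it back some 5 mm (8 to 20 N near the end); in the last mm it snaps out over the strike. Unpressed, the shelf rests on it about 12 mm too high.
- shelf: Loose shelf, about 0.4 kg, lying on its underside at the start. Light wooden deck 96 x 186 mm, 8 mm thick (jars stand at z = 8 mm); steel end brackets at y = -85 and 85 mm, 70 mm high at the back, sloping down to the front; thin rail along the front, top 25 mm up. Origin: middle of the underside; x to the back (claws), y left, z up.
- grip (a point): On the shelf's hand-hold, a wooden divider down the middle of the deck: 12 mm thick in y, x = -36 to 26 mm, top 62 mm above the underside. This point is 50 mm above the shelf's origin. Pinch from above across y; 77 mm is free on each side as far as the brackets.
- claws (a point): On the shelf, 50 mm behind its origin: the plane of the brackets' back edges, which bear on the uprights when pushed in. Each has two claws 3.5 mm thick at y = -85 and 85 mm: tongues reaching 9.5 mm back, undersides 16 and 56 mm up, 8 mm high; lips at their ends (last 4 mm, foot bevelled) hang 14 mm lower. They enter only with the shelf 14 to 16.4 mm above home.
- strike (a point): On the shelf: rear tip of the steel block behind the divider that the catch snaps over: 24 mm wide, flat top 43 mm above the underside, ramp below.
- jar: Loose spice jar with a dark lid, round, 41 mm diameter, 105 mm high, 0.11 kg, standing on the worktop to the right of the rack. Origin: middle of its underside, z up.
- garlic: Bulb of garlic, 53 mm, bystander to the right of the rack. Origin at its underside.
- lemon: Lemon, 72 x 57 x 58 mm, bystander to the right of the rack. Origin at its underside.
Mind the look-alikes: they are no part of the job. What is shaped like the jar but blue or orange is not meant.

How it is judged:
On the way:
1. the shelf is hooked on the uprights, fully down, with the catch snapped over it, before the jar is put on (x of shelf in the frame of rack between -0.0555 and -0.0475 m and y of shelf in the frame of rack between -0.005 and 0.005 m and z of claws in the frame of rack between 0.0935 and 0.1066 m and angle between the z axis of shelf and the z axis of rack, either way round below 0.07 rad and angle between the x axis of shelf and the x axis of rack, either way round below 0.07 rad and value of joint catch below 0.0012 m and not (x of jar in the frame of shelf between -0.045 and 0.04 m and y of jar in the frame of shelf between -0.083 and 0.083 m and z of jar in the frame of shelf between 0.005 and 0.014 m and angle between jar's own z axis and vertical below 0.12 rad)), for 0.2 s.
At the end, for the whole second after the job is handed in: The shelf is home in the upper two slots (back edge within 5 mm across and 6.5 mm of nominal height, level and square within 4 degrees), the catch is sprung out over it (pushed back under 1.2 mm), and the jar stands upright on its deck (within 7 degrees); both are at rest (x of shelf in the frame of rack between -0.0555 and -0.0475 m and y of shelf in the frame of rack between -0.005 and 0.005 m and z of claws in the frame of rack between 0.0935 and 0.1066 m and angle between the z axis of shelf and the z axis of rack, either way round below 0.07 rad and angle between the x axis of shelf and the x axis of rack, either way round below 0.07 rad and value of joint catch below 0.0012 m and x of jar in the frame of shelf between -0.045 and 0.04 m and y of jar in the frame of shelf between -0.083 and 0.083 m and z of jar in the frame of shelf between 0.005 and 0.014 m and angle between jar's own z axis and vertical below 0.12 rad and linear speed of each of jar, shelf below 0.02 m/s); the robot touches nothing.
It fails at once if the rack is loaded with more than 75 N, all its contacts added up (forced) (contact force between rack and anything else above 75 N).
It fails at once if the jar is tipped over (angle between jar's own z axis and vertical above 0.8 rad).
It fails at once if the garlic is pushed away by more than 30 mm (distance of garlic from where it was at the start of the episode above 0.03 m).
It fails at once if the lemon is pushed away by more than 30 mm (distance of lemon from where it was at the start of the episode above 0.03 m).
It also fails if it takes over 58 s, if anything falls off the work surface, if the arm or the gripper's body presses on something with over 40 N, if the wrist force passes 120 N, or if a joint passes its speed limit or range.

## Working session

There is one attempt and no reset: what is moved stays moved. The work goes in short steps, Python scripts to look and compute and a shell command to move; the robot and the scene stay as the last step left them, time stands still between calls to the robot, and variables do not carry over. Pictures are saved under pics/ and viewed, at most 10 in all, crops included, and the job is handed in when it is done.

```bash
mkdir -p pics; ls
python3 - <<'E'
from station import env
import cv2,numpy as np
for n in ["side","top"]:
    im=env.capture(n); cv2.imwrite(f"pics/{n}0.png",im[:,:,::-1])
    p=env.camera_params(n); print(n,np.round(p["mtx"],1).tolist(),p["k1"],np.round(p["R"],3).tolist(),np.round(p["t"],3).tolist())
s=env.state();print(s["time"],s["tool_pos"],s["eef_rot"],s["opening"],s["contact_force"])
E
```

```text
pics
side [[505.0, 0.0, 321.1], [0.0, 505.0, 236.8], [0.0, 0.0, 1.0]] -0.14366258980005667 [[0.943, -0.334, -0.003], [-0.202, -0.563, -0.801], [0.266, 0.756, -0.598]] [-0.599, -0.022, 1.035]
top [[462.0, 0.0, 325.4], [0.0, 462.0, 234.8], [0.0, 0.0, 1.0]] 0.010357793211297133 [[0.022, -1.0, -0.009], [-0.983, -0.02, -0.185], [0.185, 0.013, -0.983]] [-0.324, 0.544, 0.862]
0.1 [0.14779495 0.60681595 0.23059987] [-9.98562464e-06  1.19167051e-01  9.92873966e-01 -7.08563506e-04] 0.08531698928431168 [-0.06536838  0.18617109 -0.68296074]
```

View pics/top0.png

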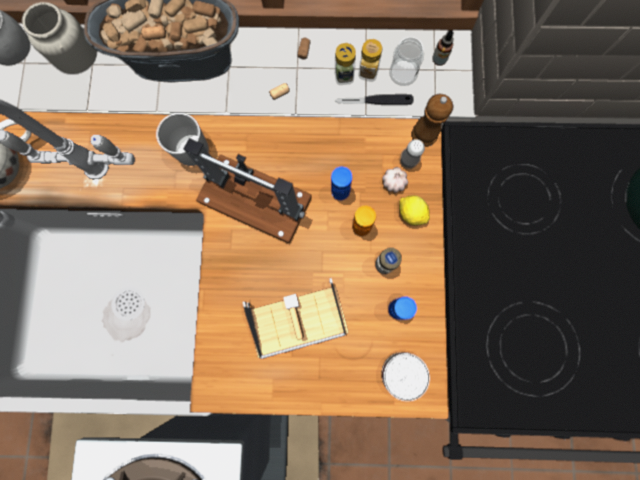

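View pics/side0.png

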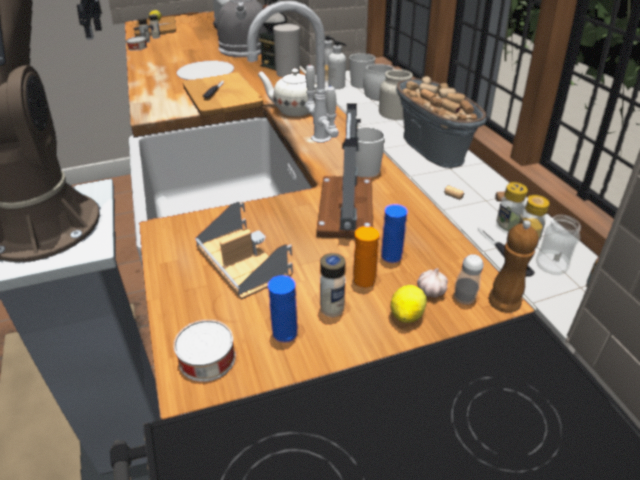

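```bash
cat > h.py <<'E'
from station import env
import cv2,numpy as np
from scipy.spatial.transform import Rotation as Ro
from scipy.optimize import least_squares
def proj(X,n,p=None):
    p=p or env.camera_params(n); X=np.atleast_2d(X); c=X@np.array(p["R"]).T+p["t"]
    s=c[:,:2]/c[:,2:]; s=s*(1+p["k1"]*(s**2).sum(1,keepdims=True)); M=np.array(p["mtx"])
    return s*[M[0,0],M[1,1]]+[M[0,2],M[1,2]]
def pix(uv,n,z,p=None):
    p=p or env.camera_params(n)
    f=lambda q:(proj([q[0],q[1],z],n,p)[0]-uv)
    return least_squares(f,[.5,.0]).x
def T(q): # x,y,yaw -> fn local->world
    c,s=np.cos(q[2]),np.sin(q[2])
    return lambda P:np.atleast_2d(P)@np.array([[c,s,0],[-s,c,0],[0,0,1]])+[q[0],q[1],0]
def crop(im,x,y,w,h,s): 
    return cv2.resize(im[y:y+h,x:x+w],None,fx=s,fy=s,interpolation=cv2.INTER_CUBIC)
E
python3 - <<'E'
from h import *
t=cv2.imread("pics/top0.png");s=cv2.imread("pics/side0.png")
c=np.zeros((600,800,3),np.uint8)
c[:300,:399]=crop(t,235,272,133,100,3); c[300:,:399]=crop(t,190,145,133,100,3)
c[:300,400:799]=crop(s,185,200,133,100,3); c[300:,400:580]=crop(s,310,95,90,150,2); c[300:,600:800]=crop(s,310,240,50,100,2) if 0 else crop(t,360,220,100,150,2)[:, :200]
cv2.imwrite("pics/m1.png",c)
E
```

```text
(no output)
```

View pics/m1.png

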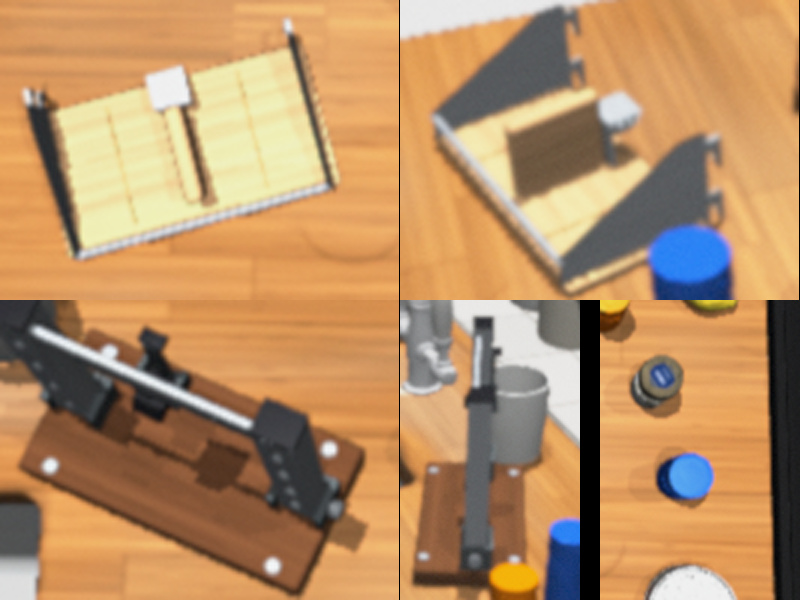

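```bash
cat > fit.py <<'E'
from h import *
a=lambda u,v:("top",235+u/3,272+v/3); b=lambda u,v:("side",185+(u-400)/3,200+v/3)
c=lambda u,v:("top",190+u/3,145+(v-300)/3); d=lambda u,v:("side",310+(u-400)/2,95+(v-300)/2)
S=[((-48,93,25),a(80,253)),((-48,-93,25),a(332,184)),((-36,0,62),a(191,200)),((50,-85,70),a(290,35)),
 ((-48,93,25),b(437,115)),((-48,-93,25),b(565,265)),((50,85,70),b(574,8)),((50,-85,70),b(712,138)),((-36,0,62),b(510,127))]
R=[((-50,-108,20),c(298,590)),((62,-108,20),c(362,457)),((-50,108,20),c(22,465)),((62,108,20),c(92,331)),
 ((-50,-108,20),d(414,573)),((-50,108,20),d(427,463)),((62,108,20),d(520,462)),((62,-108,20),d(527,573))]
P={n:env.camera_params(n) for n in("top","side")}
def fit(L):
    def f(q): return np.concatenate([proj(T(q)(np.array(X)/1e3),o[0],P[o[0]])[0]-o[1:] for X,o in L])
    r=least_squares(f,[.5,0,0],loss="soft_l1"); return r.x,f(r.x).reshape(-1,2)
for n,L in(("shelf",S),("rack",R)):
    q,e=fit(L); print(n,np.round(q,4)); print(np.round(e,1).tolist())
q=fit(R)[0]
# expected image of upright tops in crop coordinates
for y in(-98,-72,72,98):
  for x in (0,25):
    X=T(q)([x/1e3,y/1e3,.197]); t=proj(X,"top")[0]; s=proj(X,"side")[0]
    print(x,y,"top",np.round([(t[0]-190)*3,(t[1]-145)*3+300]),"side",np.round([(s[0]-310)*2+400,(s[1]-95)*2+300]))
for n,u,z in(("jar",(360+57/2,220+77/2-0.),.105),):
    print(n,pix(u,"top",z))
print("jar side", pix((333,260),"side",.105))
E
python3 fit.py
```

```text
shelf [ 0.3863 -0.2602  0.2545]
[[-6.0, -1.3], [3.4, -1.0], [1.3, -0.6], [1.9, -1.4], [-0.7, -3.4], [0.0, 1.1], [-1.5, -1.2], [-2.6, -0.3], [-1.4, -0.6]]
rack [ 0.6276 -0.1608 -0.3996]
[[1.0, 0.6], [2.4, -3.7], [-1.6, 0.3], [-0.8, -2.0], [-1.2, -0.7], [-1.3, -1.0], [1.1, 0.9], [-0.1, 1.2]]
0 -98 top [296. 450.] side [467. 404.]
25 -98 top [315. 411.] side [496. 405.]
0 -72 top [254. 432.] side [468. 391.]
25 -72 top [273. 393.] side [496. 392.]
0 72 top [ 25. 333.] side [471. 329.]
25 72 top [ 45. 294.] side [496. 330.]
0 98 top [-16. 315.] side [471. 319.]
25 98 top [  4. 277.] side [496. 320.]
jar [ 0.49863319 -0.42936509]
jar side [ 0.50225251 -0.43282029]
```

```bash
sed -i 's/(-48,93,25)/(-48,86,25)/g; s/(-48,-93,25)/(-48,-86,25)/g' fit.py; python3 fit.py | head -4
cat >> h.py <<'E'
def plan(*way,yaw=None):
    "way: xyz TCP targets; prints turn then shift units in tool axes (after the turn), number of rows"
    s=env.state(); p=np.array(s["tool_pos"]); q=s["eef_rot"]; M=Ro.from_quat([q[1],q[2],q[3],q[0]]).as_matrix()
    yn=np.arctan2(M[1,1],M[0,1])
    if yaw is not None:
        ty=yaw+np.pi/2; R2=np.column_stack([[np.sin(ty)*-1,np.cos(ty),0],[np.cos(ty),np.sin(ty),0],[0,0,-1]]); R2[:,0]=np.cross(R2[:,1],R2[:,2])
        print("turn deg/5 (tool axes)",np.round(Ro.from_matrix(M.T@R2).as_rotvec(degrees=True)/5,3)); M=R2
    for w in way:
        d=M.T@(np.array(w)-p)/.025; print(np.round(w,4),"shift units",np.round(d,2),"rows>=",int(np.ceil(abs(d).max()))); p=np.array(w)
def tf(q,x,y,z=0): return T(q)([x,y,z])[0]
E
python3 - <<'E'
from h import *
plan([.40,.25,.25],[.385,-.2615,.17],yaw=.2545)
E
```

```text
shelf [ 0.386  -0.2619  0.2757]
[[-0.9, -1.2], [1.1, -1.0], [2.6, -0.5], [2.0, -2.0], [-0.0, -0.5], [-0.6, -0.6], [-2.5, -0.7], [-1.9, -0.4], [-1.3, 0.1]]
rack [ 0.6276 -0.1608 -0.3996]
[[1.0, 0.6], [2.4, -3.7], [-1.6, 0.3], [-0.8, -2.0], [-1.2, -0.7], [-1.3, -1.0], [1.1, 0.9], [-0.1, 1.2]]
turn deg/5 (tool axes) [-1.600e-02 -2.000e-03 -5.654e+00]
[0.4  0.25 0.25] shift units [ -6.17 -16.35  -0.78] rows>= 17
[ 0.385  -0.2615  0.17  ] shift units [  5.73 -19.65   3.2 ] rows>= 20
```

```bash
python3 -m pendant '{"targets":[{"jaw":-1,"wz":-0.983},{"jaw":-1,"wz":-0.983},{"jaw":-1,"wz":-0.983},{"jaw":-1,"wz":-0.983},{"jaw":-1,"wz":-0.983}]}'
python3 -m pendant '{"targets":[{"jaw":-1,"wz":-0.983},{"jaw":-1,"tx":-0.36,"ty":-0.96,"tz":-0.1},{"jaw":-1,"tx":-0.36,"ty":-0.96,"tz":-0.1},{"jaw":-1,"tx":-0.36,"ty":-0.96,"tz":-0.1},{"jaw":-1,"tx":-0.36,"ty":-0.96,"tz":-0.1}]}'
python3 -m pendant '{"targets":[{"jaw":-1,"tx":-0.36,"ty":-0.96},{"jaw":-1,"tx":-0.36,"ty":-0.96},{"jaw":-1,"tx":-0.36,"ty":-0.96},{"jaw":-1,"tx":-0.36,"ty":-0.96},{"jaw":-1,"tx":-0.36,"ty":-0.96}]}'
python3 -m pendant '{"targets":[{"jaw":-1,"tx":-0.36,"ty":-0.96},{"jaw":-1,"tx":-0.36,"ty":-0.96},{"jaw":-1,"tx":-0.36,"ty":-0.96},{"jaw":-1,"tx":-0.36,"ty":-0.96},{"jaw":-1,"tx":-0.36,"ty":-0.96}]}'
python3 - <<'E'
from h import *
print(env.state()["joint_positions"])
plan(tf([.386,-.2619,.2757],-.003,0,.19),yaw=.2757)
E
```

```text
[-1.43457527  0.43516769  0.02496029  1.57399446 -0.01157211  1.13399215
 -0.07513543]
turn deg/5 (tool axes) [-1.600e-02 -2.000e-03 -5.897e+00]
[ 0.3831 -0.2627  0.19  ] shift units [  0.41 -36.03   1.62] rows>= 37schema error: expected keys jaw, tx, ty, tz, wx, wy, wz
schema error: expected keys jaw, tx, ty, tz, wx, wy, wz
schema error: expected keys jaw, tx, ty, tz, wx, wy, wz
schema error: expected keys jaw, tx, ty, tz, wx, wy, wz
```

```bash
python3 -m pendant '{"targets":[{"jaw":-1,"tx":0,"ty":0,"tz":0,"wx":0,"wy":0,"wz":-0.983},{"jaw":-1,"tx":0,"ty":0,"tz":0,"wx":0,"wy":0,"wz":-0.983},{"jaw":-1,"tx":0,"ty":0,"tz":0,"wx":0,"wy":0,"wz":-0.983},{"jaw":-1,"tx":0,"ty":0,"tz":0,"wx":0,"wy":0,"wz":-0.983},{"jaw":-1,"tx":0,"ty":0,"tz":0,"wx":0,"wy":0,"wz":-0.983}]}'
python3 -m pendant '{"targets":[{"jaw":-1,"tx":0,"ty":0,"tz":0,"wx":0,"wy":0,"wz":-0.983},{"jaw":-1,"tx":-0.36,"ty":-0.96,"tz":-0.1,"wx":0,"wy":0,"wz":0},{"jaw":-1,"tx":-0.36,"ty":-0.96,"tz":-0.1,"wx":0,"wy":0,"wz":0},{"jaw":-1,"tx":-0.36,"ty":-0.96,"tz":-0.1,"wx":0,"wy":0,"wz":0},{"jaw":-1,"tx":-0.36,"ty":-0.96,"tz":-0.1,"wx":0,"wy":0,"wz":0}]}'
python3 -m pendant '{"targets":[{"jaw":-1,"tx":-0.36,"ty":-0.96,"tz":0,"wx":0,"wy":0,"wz":0},{"jaw":-1,"tx":-0.36,"ty":-0.96,"tz":0,"wx":0,"wy":0,"wz":0},{"jaw":-1,"tx":-0.36,"ty":-0.96,"tz":0,"wx":0,"wy":0,"wz":0},{"jaw":-1,"tx":-0.36,"ty":-0.96,"tz":0,"wx":0,"wy":0,"wz":0},{"jaw":-1,"tx":-0.36,"ty":-0.96,"tz":0,"wx":0,"wy":0,"wz":0}]}'
python3 -m pendant '{"targets":[{"jaw":-1,"tx":-0.36,"ty":-0.96,"tz":0,"wx":0,"wy":0,"wz":0},{"jaw":-1,"tx":-0.36,"ty":-0.96,"tz":0,"wx":0,"wy":0,"wz":0},{"jaw":-1,"tx":-0.36,"ty":-0.96,"tz":0,"wx":0,"wy":0,"wz":0},{"jaw":-1,"tx":-0.36,"ty":-0.96,"tz":0,"wx":0,"wy":0,"wz":0},{"jaw":-1,"tx":-0.36,"ty":-0.96,"tz":0,"wx":0,"wy":0,"wz":0}]}'
python3 - <<'E'
from h import *
print(env.state()["joint_positions"])
plan(tf([.386,-.2619,.2757],-.003,0,.19),yaw=.2757)
E
```

```text
time: 0.52
tool_pos: [0.1478, 0.607, 0.2309]
eef_rot: [-0.0, -0.097, 0.995, -0.0]
contact_force: [0.2, 0.6, -0.4]
opening: 0.0852
finger_force: 0.0
time: 0.93
tool_pos: [0.2091, 0.5234, 0.2409]
eef_rot: [-0.0, -0.138, 0.99, -0.0]
contact_force: [0.1, 0.0, -0.4]
opening: 0.0854
finger_force: 0.0
time: 1.35
tool_pos: [0.2851, 0.4201, 0.2411]
eef_rot: [-0.0, -0.137, 0.991, -0.0]
contact_force: [-0.1, 0.1, -0.3]
opening: 0.0854
finger_force: 0.0
time: 1.77
tool_pos: [0.361, 0.317, 0.2411]
eef_rot: [-0.0, -0.138, 0.991, -0.0]
contact_force: [-0.6, 0.7, 0.3]
opening: 0.0856
finger_force: 0.0
[-0.86563231  0.19048194  0.03994281  1.90122078 -0.00870393  1.05047623
  1.02460395]
turn deg/5 (tool axes) [-0.003 -0.004  0.002]
[ 0.3831 -0.2627  0.19  ] shift units [  5.46 -22.55   2.05] rows>= 23
```

```bash
for i in 1 2 3 4 5; do python3 -m pendant '{"targets":[{"jaw":-1,"tx":0.218,"ty":-0.902,"tz":0.082,"wx":0,"wy":0,"wz":0},{"jaw":-1,"tx":0.218,"ty":-0.902,"tz":0.082,"wx":0,"wy":0,"wz":0},{"jaw":-1,"tx":0.218,"ty":-0.902,"tz":0.082,"wx":0,"wy":0,"wz":0},{"jaw":-1,"tx":0.218,"ty":-0.902,"tz":0.082,"wx":0,"wy":0,"wz":0},{"jaw":-1,"tx":0.218,"ty":-0.902,"tz":0.082,"wx":0,"wy":0,"wz":0}]}' | sed -n 1,4p; done
python3 - <<'E'
from h import *
im=env.capture("wrist");cv2.imwrite("pics/w1.png",im[:,:,::-1])
p=env.camera_params("wrist");q=[.386,-.2619,.2757]
print(env.state()["tool_pos"])
for n,P in dict(divF=(-36,0,62),divB=(26,0,62),tl=(50,85,70),tr=(50,-85,70),railL=(-48,86,25),railR=(-48,-86,25)).items(): print(n,np.round(proj(T(q)(np.array(P)/1e3),"wrist",p)[0]))
E
```

```text
time: 2.18
tool_pos: [0.3648, 0.2011, 0.2307]
eef_rot: [-0.0, -0.137, 0.991, -0.0]
contact_force: [0.0, -0.2, -0.3]
time: 2.6
tool_pos: [0.3692, 0.0853, 0.2206]
eef_rot: [-0.0, -0.137, 0.991, 0.0]
contact_force: [0.3, 0.3, 0.5]
time: 3.02
tool_pos: [0.3737, -0.0306, 0.2104]
eef_rot: [-0.0, -0.138, 0.991, 0.0]
contact_force: [-0.3, -0.1, -0.1]
time: 3.43
tool_pos: [0.3782, -0.1464, 0.2001]
eef_rot: [-0.0, -0.138, 0.99, 0.0]
contact_force: [0.1, 0.0, 0.1]
time: 3.85
tool_pos: [0.3828, -0.2622, 0.1898]
eef_rot: [-0.0, -0.138, 0.99, 0.0]
contact_force: [1.1, 0.4, -0.1]
[ 0.38265529 -0.26671188  0.18998411]
divF [327. 192.]
divB [327. 266.]
tl [430. 296.]
tr [225. 297.]
railL [424. 172.]
railR [229. 173.]
```

View pics/w1.png

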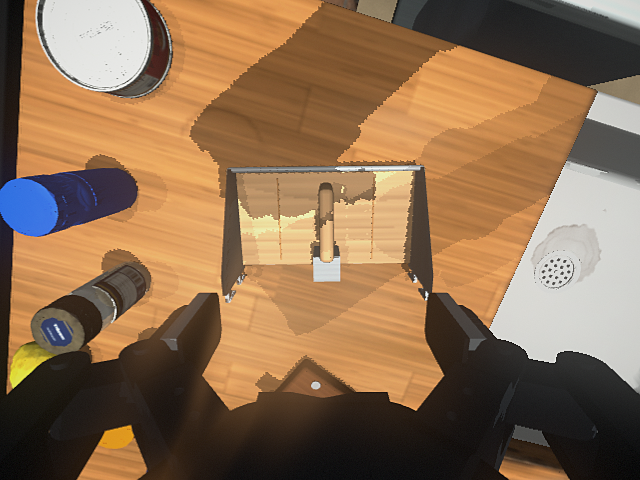

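Run:
```python
from h import *
plan(tf([.386,-.2619,.2757],-.004,0,.030),yaw=.27)
```

```text
turn deg/5 (tool axes) [-0.035 -0.004  0.032]
[ 0.3822 -0.263   0.03  ] shift units [-0.02  0.15  6.4 ] rows>= 7
```

```bash
python3 -m pendant '{"targets":[{"jaw":-1,"tx":0,"ty":0.15,"tz":0.8,"wx":-0.03,"wy":0,"wz":0.03},{"jaw":-1,"tx":0,"ty":0,"tz":0.9,"wx":0,"wy":0,"wz":0},{"jaw":-1,"tx":0,"ty":0,"tz":0.9,"wx":0,"wy":0,"wz":0},{"jaw":-1,"tx":0,"ty":0,"tz":0.9,"wx":0,"wy":0,"wz":0},{"jaw":-1,"tx":0,"ty":0,"tz":0.9,"wx":0,"wy":0,"wz":0}]}'
python3 -m pendant '{"targets":[{"jaw":-1,"tx":0,"ty":0,"tz":0.9,"wx":0,"wy":0,"wz":0},{"jaw":-1,"tx":0,"ty":0,"tz":0.7,"wx":0,"wy":0,"wz":0},{"jaw":-1,"tx":0,"ty":0,"tz":0.4,"wx":0,"wy":0,"wz":0},{"jaw":1,"tx":0,"ty":0,"tz":0,"wx":0,"wy":0,"wz":0},{"jaw":1,"tx":0,"ty":0,"tz":0,"wx":0,"wy":0,"wz":0}]}'
for i in 1 2; do python3 -m pendant '{"targets":[{"jaw":1,"tx":0,"ty":0,"tz":0,"wx":0,"wy":0,"wz":0},{"jaw":1,"tx":0,"ty":0,"tz":0,"wx":0,"wy":0,"wz":0},{"jaw":1,"tx":0,"ty":0,"tz":0,"wx":0,"wy":0,"wz":0},{"jaw":1,"tx":0,"ty":0,"tz":0,"wx":0,"wy":0,"wz":0},{"jaw":1,"tx":0,"ty":0,"tz":0,"wx":0,"wy":0,"wz":0}]}'; done
```

```text
time: 4.32
tool_pos: [0.3818, -0.2571, 0.0789]
eef_rot: [-0.0, -0.136, 0.991, 0.001]
contact_force: [0.7, -0.1, -0.1]
opening: 0.0854
finger_force: 0.0
time: 4.73
tool_pos: [0.3814, -0.2571, 0.0298]
eef_rot: [-0.001, -0.136, 0.991, 0.002]
contact_force: [-0.1, 0.5, 0.8]
opening: 0.064
finger_force: 0.0
time: 5.15
tool_pos: [0.3826, -0.2577, 0.0309]
eef_rot: [0.001, -0.136, 0.991, 0.001]
contact_force: [-1.6, 0.4, 9.3]
opening: 0.011
finger_force: 58.9
time: 5.57
tool_pos: [0.3826, -0.2577, 0.0309]
eef_rot: [0.001, -0.136, 0.991, 0.001]
contact_force: [0.2, 0.4, 7.4]
opening: 0.0111
finger_force: 59.0
```

```bash
python3 -m pendant '{"targets":[{"jaw":1,"tx":0,"ty":0,"tz":-0.3,"wx":0,"wy":0,"wz":0},{"jaw":1,"tx":0,"ty":0,"tz":-0.6,"wx":0,"wy":0,"wz":0},{"jaw":1,"tx":0,"ty":0,"tz":-0.9,"wx":0,"wy":0,"wz":0.9},{"jaw":1,"tx":0,"ty":0,"tz":-0.9,"wx":0,"wy":0,"wz":0.9},{"jaw":1,"tx":0,"ty":0,"tz":-0.9,"wx":0,"wy":0,"wz":0.9}]}'
python3 -m pendant '{"targets":[{"jaw":1,"tx":0,"ty":0,"tz":-0.6,"wx":0,"wy":0,"wz":0.9},{"jaw":1,"tx":0,"ty":0,"tz":-0.4,"wx":0,"wy":0,"wz":0.9},{"jaw":1,"tx":0,"ty":0,"tz":0,"wx":0,"wy":0,"wz":0.9},{"jaw":1,"tx":0,"ty":0,"tz":0,"wx":0,"wy":0,"wz":0.9},{"jaw":1,"tx":0,"ty":0,"tz":0,"wx":0,"wy":0,"wz":0.9}]}'
python3 -m pendant '{"targets":[{"jaw":1,"tx":0,"ty":0,"tz":0,"wx":0,"wy":0,"wz":0.4},{"jaw":1,"tx":0,"ty":0,"tz":0,"wx":0,"wy":0,"wz":0},{"jaw":1,"tx":0,"ty":0,"tz":0,"wx":0,"wy":0,"wz":0},{"jaw":1,"tx":0,"ty":0,"tz":0,"wx":0,"wy":0,"wz":0},{"jaw":1,"tx":0,"ty":0,"tz":0,"wx":0,"wy":0,"wz":0}]}'
python3 - <<'E'
from h import *
plan(tf([.6276,-.1608,-.3996],-.114,0,.146),yaw=-.3996)
E
```

```text
time: 5.98
tool_pos: [0.3811, -0.257, 0.1211]
eef_rot: [-0.001, -0.017, 1.0, 0.002]
contact_force: [0.7, -0.6, -3.9]
opening: 0.0111
finger_force: 58.9
time: 6.4
tool_pos: [0.3815, -0.257, 0.1455]
eef_rot: [-0.001, 0.179, 0.984, 0.002]
contact_force: [0.1, 0.6, -5.5]
opening: 0.0107
finger_force: 58.9
time: 6.82
tool_pos: [0.3818, -0.2575, 0.1451]
eef_rot: [-0.001, 0.193, 0.981, 0.001]
contact_force: [0.2, 0.0, -4.1]
opening: 0.0112
finger_force: 58.8
turn deg/5 (tool axes) [ 0.026 -0.021  0.122]
[ 0.5226 -0.1164  0.146 ] shift units [-2.99  7.39 -0.04] rows>= 8
```

```bash
python3 -m pendant '{"targets":[{"jaw":1,"tx":0,"ty":0.5,"tz":0,"wx":0.026,"wy":-0.02,"wz":0.12},{"jaw":1,"tx":-0.3,"ty":0.8,"tz":0,"wx":0,"wy":0,"wz":0},{"jaw":1,"tx":-0.3,"ty":0.8,"tz":0,"wx":0,"wy":0,"wz":0},{"jaw":1,"tx":-0.3,"ty":0.8,"tz":0,"wx":0,"wy":0,"wz":0},{"jaw":1,"tx":-0.3,"ty":0.8,"tz":0,"wx":0,"wy":0,"wz":0}]}' | sed -n 2p
python3 -m pendant '{"targets":[{"jaw":1,"tx":-0.3,"ty":0.8,"tz":0,"wx":0,"wy":0,"wz":0},{"jaw":1,"tx":-0.4,"ty":0.8,"tz":0,"wx":0,"wy":0,"wz":0},{"jaw":1,"tx":-0.4,"ty":0.8,"tz":0,"wx":0,"wy":0,"wz":0},{"jaw":1,"tx":-0.4,"ty":0.8,"tz":0,"wx":0,"wy":0,"wz":0},{"jaw":1,"tx":-0.3,"ty":0.5,"tz":0,"wx":0,"wy":0,"wz":0}]}' | sed -n 2p
python3 -m pendant '{"targets":[{"jaw":1,"tx":0,"ty":0,"tz":0,"wx":0,"wy":0,"wz":0},{"jaw":1,"tx":0,"ty":0,"tz":0,"wx":0,"wy":0,"wz":0},{"jaw":1,"tx":0,"ty":0,"tz":0,"wx":0,"wy":0,"wz":0},{"jaw":1,"tx":0,"ty":0,"tz":0,"wx":0,"wy":0,"wz":0},{"jaw":1,"tx":0,"ty":0,"tz":0,"wx":0,"wy":0,"wz":0}]}'
python3 - <<'E'
from h import *
t=env.capture("top")[:,:,::-1];s=env.capture("side")[:,:,::-1]
c=np.zeros((600,800,3),np.uint8)
c[:,:400]=crop(t,190,130,133,200,3)[:,:400-1].shape and cv2.resize(t[130:330,190:323],(400,600),interpolation=cv2.INTER_CUBIC)
c[:,400:]=cv2.resize(s[90:240,270:370],(400,600),interpolation=cv2.INTER_CUBIC)
cv2.imwrite("pics/m2.png",c)
cv2.imwrite("pics/top2.png",t);cv2.imwrite("pics/side2.png",s)
plan(tf([.6276,-.1608,-.3996],-.114,0,.146),yaw=-.3996)
E
```

```text
tool_pos: [0.4461, -0.1833, 0.1451]
tool_pos: [0.5246, -0.1143, 0.1449]
time: 8.07
tool_pos: [0.5223, -0.1173, 0.1451]
eef_rot: [-0.0, 0.2, 0.98, -0.0]
contact_force: [0.1, -0.5, -4.5]
opening: 0.0113
finger_force: 59.0
turn deg/5 (tool axes) [-0.001  0.001 -0.022]
[ 0.5226 -0.1164  0.146 ] shift units [ 0.01  0.02 -0.03] rows>= 1
```

View pics/m2.png

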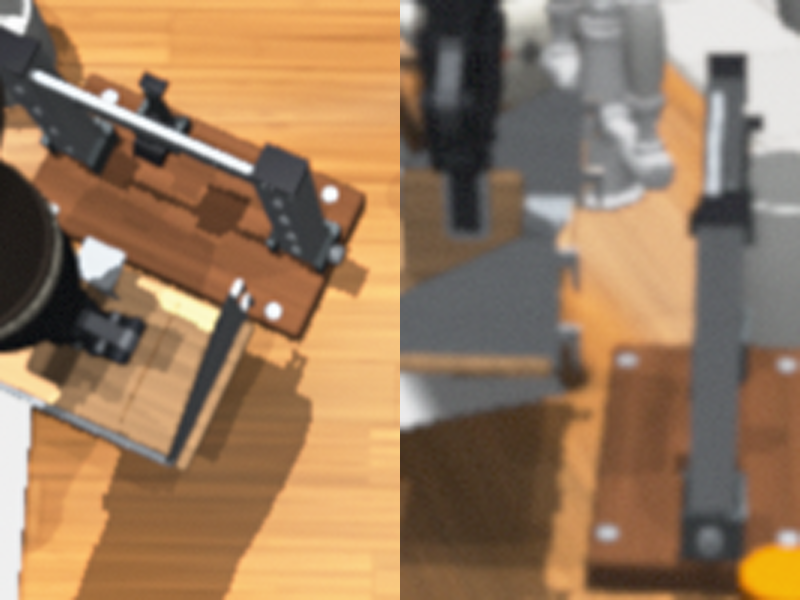

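Run:
```python
from h import *
t=cv2.imread("pics/top2.png");s=cv2.imread("pics/side2.png")
c=np.zeros((600,800,3),np.uint8)
c[:,:400]=cv2.resize(t[170:290,240:320],(400,600),interpolation=cv2.INTER_CUBIC)   # x5
c[:300,400:]=cv2.resize(s[130:166,325:373],(400,300),interpolation=cv2.INTER_CUBIC) # x8.33
c[300:,400:]=cv2.resize(s[95:131,325:373],(400,300),interpolation=cv2.INTER_CUBIC)
cv2.imwrite("pics/m3.png",c)
R=[.6276,-.1608,-.3996]
a=lambda P:np.round((proj(P,"top")[0]-[240,170]+.5)*5-.5)
b=lambda P:np.round((proj(P,"side")[0]-[325,130]+.5)*8.333-.5+[400,0])
d=lambda P:np.round((proj(P,"side")[0]-[325,95]+.5)*8.333-.5+[400,300])
for x,y,z in [(0,-98,.197),(0,-72,.197),(26,-98,.197),(26,-72,.197),(0,-98,.03),(0,-98,.116),(0,-98,.156)]: 
    P=tf(R,x/1e3,y/1e3,z); print("up",x,y,z,a(P),b(P))
for y in(72,98): print("L",y,d(tf(R,0,y/1e3,.197)))
tp=env.state()["tool_pos"]; S=[tp[0]+.003*np.cos(.3996),tp[1]-.003*np.sin(.3996),-.3996]
for n,x,y,z in[("tip",59.5,-85,64),("top",50,-85,70),("railR",-48,-86,25),("deckFR",-48,-93,8),("deckRR",48,-93,8)]: 
    P=tf(S,x/1e3,y/1e3,z/1e3+tp[2]-.0309); print(n,a(P),np.round((proj(P,"side")[0]-[270,90])*4+[400,0]))
```

```text
up 0 -98 0.197 [245. 128.] [559. 145.]
up 0 -72 0.197 [175.  97.] [562.  91.]
up 26 -98 0.197 [278.  60.] [682. 149.]
up 26 -72 0.197 [208.  29.] [682.  94.]
up 0 -98 0.03 [281. 238.] [543. 791.]
up 0 -98 0.116 [264. 187.] [551. 475.]
up 0 -98 0.156 [255. 159.] [555. 316.]
L 72 [574. 425.]
L 98 [576. 385.]
tip [153. 261.] [581. 250.]
top [138. 283.] [559. 238.]
railR [ 37. 561.] [351. 321.]
deckFR [ 63. 573.] [351. 360.]
deckRR [179. 331.] [556. 366.]
```

View pics/m3.png

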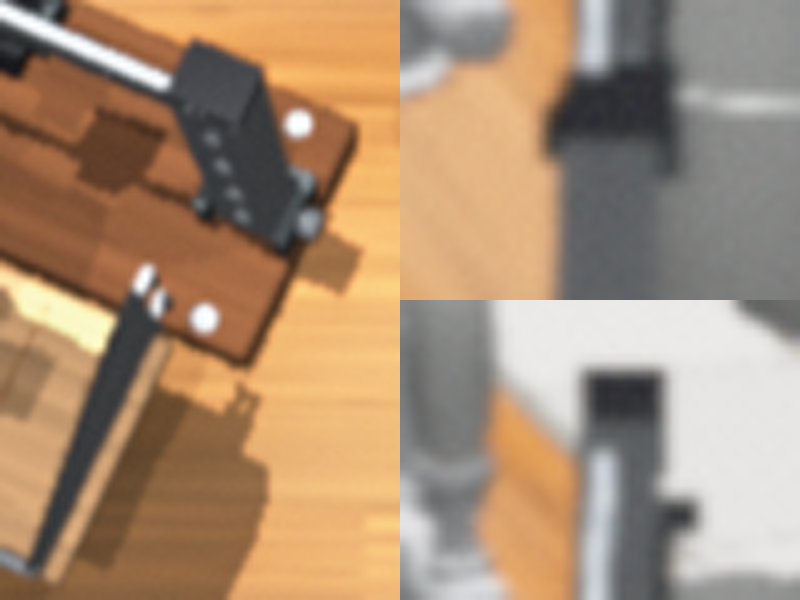

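Run:
```python
from h import *
R=[.6276,-.1608,-.3996]
a=lambda P:(proj(P,"top")[0]-[240,170]+.5)*5-.5
obs=[(212,137),(220,165),(230,190),(240,216)]
for z,o in zip((.168,.128,.088,.048),obs):
    p=a(tf(R,0,-.085,z+.003)); J=np.column_stack([a(tf(R,.001,-.085,z+.003))-p,a(tf(R,0,-.084,z+.003))-p])
    print(np.round(p),o,"dx,dy mm",np.round(np.linalg.solve(J,np.array(o)-p),1))
# shelf tips/rail
tp=env.state()["tool_pos"]; S=[tp[0]+.003*np.cos(.3996),tp[1]-.003*np.sin(.3996),-.3996]
for (x,y,z),o in [((59.5,-85,64),(149,266)),((-48,-86,25),(37,568))]:
    f=lambda x,y:a(tf(S,x/1e3,y/1e3,z/1e3+tp[2]-.0309)); p=f(x,y)
    J=np.column_stack([f(x+1,y)-p,f(x,y+1)-p]); print("shelf",np.round(np.linalg.solve(J,np.array(o)-p),1))
```

```text
[218. 133.] (212, 137) dx,dy mm [-2.   1.2]
[228. 163.] (220, 165) dx,dy mm [-2.1  2.4]
[238. 189.] (230, 190) dx,dy mm [-1.6  2.8]
[247. 214.] (240, 216) dx,dy mm [-2.1  2.3]
shelf [-2.   0.4]
shelf [-2.1 -1. ]
```

```bash
python3 -m pendant '{"targets":[{"jaw":1,"tx":-0.3,"ty":0.09,"tz":-0.2,"wx":0,"wy":0,"wz":-0.02},{"jaw":1,"tx":-0.4,"ty":0,"tz":-0.12,"wx":0,"wy":0,"wz":0},{"jaw":1,"tx":-0.4,"ty":0,"tz":0,"wx":0,"wy":0,"wz":0},{"jaw":1,"tx":-0.3,"ty":0,"tz":0,"wx":0,"wy":0,"wz":0},{"jaw":1,"tx":-0.2,"ty":0,"tz":0,"wx":0,"wy":0,"wz":0}]}'
python3 -m pendant '{"targets":[{"jaw":1,"tx":-0.04,"ty":0,"tz":0,"wx":0,"wy":0,"wz":0},{"jaw":1,"tx":-0.04,"ty":0,"tz":0,"wx":0,"wy":0,"wz":0},{"jaw":1,"tx":-0.04,"ty":0,"tz":0,"wx":0,"wy":0,"wz":0},{"jaw":1,"tx":0,"ty":0,"tz":0,"wx":0,"wy":0,"wz":0},{"jaw":1,"tx":0,"ty":0,"tz":0,"wx":0,"wy":0,"wz":0}]}'
cat > st.py <<'E'
from h import *
s=env.state();q=[.6276,-.1608,-.3996];c,n=np.cos(q[2]),np.sin(q[2])
r=lambda v:np.array([[c,n],[-n,c]])@np.array(v)[:2]
p=np.array(s["tool_pos"]);print("t %.2f rack-frame tcp mm"%s["time"],np.round(1e3*r(p[:2]-q[:2]),1),"z %.1f"%(1e3*p[2]),"F rack",np.round(r(s["contact_force"]),1),"Fz %.1f"%s["contact_force"][2],"M",np.round(r(s["ft_torque"]),2),np.round(s["ft_torque"][2],2))
E
python3 st.py
```

```text
time: 8.58
tool_pos: [0.562, -0.1304, 0.1531]
eef_rot: [0.0, 0.198, 0.98, -0.0]
contact_force: [0.9, 0.8, -4.3]
opening: 0.0109
finger_force: 59.0
time: 9.0
tool_pos: [0.5632, -0.1309, 0.153]
eef_rot: [-0.0, 0.198, 0.98, -0.0]
contact_force: [-0.7, -0.9, -4.9]
opening: 0.0111
finger_force: 59.0
t 9.00 rack-frame tcp mm [-70.9   2.5] z 153.0 F rack [-0.3 -1.1] Fz -4.9 M [-0.03 -0.01] 0.02
```

```bash
for i in 1 2; do python3 -m pendant '{"targets":[{"jaw":1,"tx":-0.04,"ty":0,"tz":0,"wx":0,"wy":0,"wz":0},{"jaw":1,"tx":-0.04,"ty":0,"tz":0,"wx":0,"wy":0,"wz":0},{"jaw":1,"tx":-0.04,"ty":0,"tz":0,"wx":0,"wy":0,"wz":0},{"jaw":1,"tx":0,"ty":0,"tz":0,"wx":0,"wy":0,"wz":0},{"jaw":1,"tx":0,"ty":0,"tz":0,"wx":0,"wy":0,"wz":0}]}' >/dev/null; python3 st.py; done
for i in 1 2 3; do python3 -m pendant '{"targets":[{"jaw":1,"tx":-0.04,"ty":0,"tz":0,"wx":0,"wy":0,"wz":0},{"jaw":1,"tx":-0.02,"ty":0,"tz":0,"wx":0,"wy":0,"wz":0},{"jaw":1,"tx":0,"ty":0,"tz":0,"wx":0,"wy":0,"wz":0},{"jaw":1,"tx":0,"ty":0,"tz":0,"wx":0,"wy":0,"wz":0},{"jaw":1,"tx":0,"ty":0,"tz":0,"wx":0,"wy":0,"wz":0}]}' >/dev/null; python3 st.py; done
```

```text
t 9.42 rack-frame tcp mm [-67.5   2.5] z 153.1 F rack [-0.3 -0.5] Fz -4.1 M [-0.04  0.08] 0.02
t 9.83 rack-frame tcp mm [-64.5   2.5] z 153.0 F rack [0.  0.2] Fz -4.4 M [-0.03  0.02] 0.02
t 10.25 rack-frame tcp mm [-63.1   2.5] z 153.0 F rack [ 0.8 -0.9] Fz -4.2 M [0.04 0.07] -0.01
t 10.67 rack-frame tcp mm [-61.7   2.5] z 153.0 F rack [-1.4  1.2] Fz -4.8 M [0.08 0.23] -0.07
t 11.08 rack-frame tcp mm [-61.1   2.8] z 152.8 F rack [-6.2  2.2] Fz -2.9 M [0.15 1.  ] -0.38
```

```bash
for i in 1 2 3 4 5; do python3 -m pendant '{"targets":[{"jaw":1,"tx":0,"ty":0,"tz":0.02,"wx":0,"wy":0,"wz":0},{"jaw":1,"tx":0,"ty":0,"tz":0.02,"wx":0,"wy":0,"wz":0},{"jaw":1,"tx":0,"ty":0,"tz":0.02,"wx":0,"wy":0,"wz":0},{"jaw":1,"tx":0,"ty":0,"tz":0,"wx":0,"wy":0,"wz":0},{"jaw":1,"tx":0,"ty":0,"tz":0,"wx":0,"wy":0,"wz":0}]}' >/dev/null; python3 st.py; done
```

```text
t 11.50 rack-frame tcp mm [-60.9   2.4] z 151.3 F rack [-4.9  0.8] Fz -3.2 M [-0.04  1.02] -0.42
t 11.92 rack-frame tcp mm [-59.6   2.5] z 150.2 F rack [-0.5 -0.1] Fz -5.1 M [-0. -0.] -0.05
t 12.33 rack-frame tcp mm [-60.1   2.5] z 148.5 F rack [ 0.1 -0.7] Fz -4.3 M [ 0.05 -0.04] -0.04
t 12.75 rack-frame tcp mm [-60.    2.6] z 147.3 F rack [-1.9 -0.2] Fz 0.0 M [-0.21  0.25] 0.05
t 13.17 rack-frame tcp mm [-60.1   2.6] z 146.1 F rack [-6.1  1.4] Fz 6.5 M [-0.51  0.61] 0.2
```

```bash
python3 -m pendant '{"targets":[{"jaw":1,"tx":0,"ty":0,"tz":-0.07,"wx":0,"wy":0,"wz":0},{"jaw":1,"tx":0,"ty":0,"tz":-0.07,"wx":0,"wy":0,"wz":0},{"jaw":1,"tx":0,"ty":0,"tz":0,"wx":0,"wy":0,"wz":0},{"jaw":1,"tx":-0.04,"ty":0,"tz":0,"wx":0,"wy":0,"wz":0},{"jaw":1,"tx":0,"ty":0,"tz":0,"wx":0,"wy":0,"wz":0}]}' >/dev/null; python3 st.py
for i in 1 2 3; do python3 -m pendant '{"targets":[{"jaw":1,"tx":-0.04,"ty":0,"tz":0,"wx":0,"wy":0,"wz":0},{"jaw":1,"tx":-0.04,"ty":0,"tz":0,"wx":0,"wy":0,"wz":0},{"jaw":1,"tx":0,"ty":0,"tz":0,"wx":0,"wy":0,"wz":0},{"jaw":1,"tx":0,"ty":0,"tz":0,"wx":0,"wy":0,"wz":0},{"jaw":1,"tx":0,"ty":0,"tz":0,"wx":0,"wy":0,"wz":0}]}' >/dev/null; python3 st.py; done
```

```text
t 13.58 rack-frame tcp mm [-59.    2.5] z 148.8 F rack [ 0.7 -0. ] Fz -5.2 M [-0.01 -0.01] -0.03
t 14.00 rack-frame tcp mm [-57.1   2.5] z 149.0 F rack [ 0.2 -0.1] Fz -4.0 M [0.04 0.02] 0.01
t 14.42 rack-frame tcp mm [-55.1   2.5] z 149.0 F rack [-0.  -0.2] Fz -4.7 M [ 0.   -0.01] 0.01
t 14.83 rack-frame tcp mm [-53.1   2.5] z 149.0 F rack [-1.1  0.1] Fz -4.6 M [-0.02 -0.01] 0.04
```

Freely inserted. Now push to bearing, then down.

```bash
for i in 1 2; do python3 -m pendant '{"targets":[{"jaw":1,"tx":-0.04,"ty":0,"tz":0,"wx":0,"wy":0,"wz":0},{"jaw":1,"tx":0,"ty":0,"tz":0,"wx":0,"wy":0,"wz":0},{"jaw":1,"tx":0,"ty":0,"tz":0,"wx":0,"wy":0,"wz":0},{"jaw":1,"tx":0,"ty":0,"tz":0,"wx":0,"wy":0,"wz":0},{"jaw":1,"tx":0,"ty":0,"tz":0,"wx":0,"wy":0,"wz":0}]}' >/dev/null; python3 st.py; done
for i in 1 2; do python3 -m pendant '{"targets":[{"jaw":1,"tx":0,"ty":0,"tz":0.04,"wx":0,"wy":0,"wz":0},{"jaw":1,"tx":0,"ty":0,"tz":0.04,"wx":0,"wy":0,"wz":0},{"jaw":1,"tx":0,"ty":0,"tz":0,"wx":0,"wy":0,"wz":0},{"jaw":1,"tx":0,"ty":0,"tz":0,"wx":0,"wy":0,"wz":0},{"jaw":1,"tx":0,"ty":0,"tz":0,"wx":0,"wy":0,"wz":0}]}' >/dev/null; python3 st.py; done
```

```text
t 15.25 rack-frame tcp mm [-52.2   2.5] z 149.0 F rack [-1.1 -0. ] Fz -3.8 M [0.03 0.21] -0.07
t 15.67 rack-frame tcp mm [-51.8   2.7] z 148.9 F rack [-5.7  1.5] Fz -4.0 M [0.11 1.  ] -0.33
t 16.08 rack-frame tcp mm [-51.7   2.4] z 146.9 F rack [-5.   1.4] Fz -3.3 M [0.01 1.02] -0.38
t 16.50 rack-frame tcp mm [-52.2   2.2] z 145.2 F rack [-8.9 -0.7] Fz 2.8 M [-0.17  1.73] -0.09
```

```bash
for i in 1 2 3; do python3 -m pendant '{"targets":[{"jaw":1,"tx":0,"ty":0,"tz":0.04,"wx":0,"wy":0,"wz":0},{"jaw":1,"tx":0,"ty":0,"tz":0.04,"wx":0,"wy":0,"wz":0},{"jaw":1,"tx":0,"ty":0,"tz":0,"wx":0,"wy":0,"wz":0},{"jaw":1,"tx":0,"ty":0,"tz":0,"wx":0,"wy":0,"wz":0},{"jaw":1,"tx":0,"ty":0,"tz":0,"wx":0,"wy":0,"wz":0}]}' >/dev/null; python3 st.py; done
```

```text
t 16.92 rack-frame tcp mm [-52.2   2.3] z 143.4 F rack [-10.4  -0.8] Fz 4.5 M [-0.15  1.85] -0.14
t 17.33 rack-frame tcp mm [-52.3   2.3] z 141.4 F rack [-11.1   0.2] Fz 4.3 M [-0.04  1.82] -0.14
t 17.75 rack-frame tcp mm [-52.3   2.3] z 139.4 F rack [-10.4  -0.4] Fz 6.5 M [-0.13  1.87] -0.13
```

```bash
for i in 1 2; do python3 -m pendant '{"targets":[{"jaw":1,"tx":0,"ty":0,"tz":0.04,"wx":0,"wy":0,"wz":0},{"jaw":1,"tx":0,"ty":0,"tz":0.04,"wx":0,"wy":0,"wz":0},{"jaw":1,"tx":0,"ty":0,"tz":0,"wx":0,"wy":0,"wz":0},{"jaw":1,"tx":0,"ty":0,"tz":0,"wx":0,"wy":0,"wz":0},{"jaw":1,"tx":0,"ty":0,"tz":0,"wx":0,"wy":0,"wz":0}]}' >/dev/null; python3 st.py; done
for i in 1 2; do python3 -m pendant '{"targets":[{"jaw":1,"tx":0,"ty":0,"tz":0.04,"wx":0,"wy":0,"wz":0},{"jaw":1,"tx":0,"ty":0,"tz":0,"wx":0,"wy":0,"wz":0},{"jaw":1,"tx":0,"ty":0,"tz":0,"wx":0,"wy":0,"wz":0},{"jaw":1,"tx":0,"ty":0,"tz":0,"wx":0,"wy":0,"wz":0},{"jaw":1,"tx":0,"ty":0,"tz":0,"wx":0,"wy":0,"wz":0}]}' >/dev/null; python3 st.py; done
```

```text
t 18.17 rack-frame tcp mm [-52.3   2.3] z 137.4 F rack [-11.8   0.4] Fz 4.1 M [-0.09  1.87] -0.12
t 18.58 rack-frame tcp mm [-51.7   2.6] z 134.8 F rack [-5.2  0. ] Fz -3.8 M [0.05 1.17] -0.4
t 19.00 rack-frame tcp mm [-51.6   2.6] z 134.0 F rack [-6.   0.1] Fz -2.0 M [0.18 1.21] -0.49
t 19.42 rack-frame tcp mm [-51.6   2.5] z 133.7 F rack [-8.7  0.1] Fz 5.9 M [0.15 1.65] -0.48
```

```bash
python3 -m pendant '{"targets":[{"jaw":1,"tx":0,"ty":0,"tz":0.04,"wx":0,"wy":0,"wz":0},{"jaw":1,"tx":0,"ty":0,"tz":0,"wx":0,"wy":0,"wz":0},{"jaw":1,"tx":0,"ty":0,"tz":0,"wx":0,"wy":0,"wz":0},{"jaw":1,"tx":0,"ty":0,"tz":0,"wx":0,"wy":0,"wz":0},{"jaw":1,"tx":0,"ty":0,"tz":0,"wx":0,"wy":0,"wz":0}]}' >/dev/null; python3 st.py
python3 -m pendant '{"targets":[{"jaw":1,"tx":0,"ty":0,"tz":0.04,"wx":0,"wy":0,"wz":0},{"jaw":1,"tx":0,"ty":0,"tz":0,"wx":0,"wy":0,"wz":0},{"jaw":1,"tx":0,"ty":0,"tz":0,"wx":0,"wy":0,"wz":0},{"jaw":1,"tx":0,"ty":0,"tz":0,"wx":0,"wy":0,"wz":0},{"jaw":1,"tx":0,"ty":0,"tz":0,"wx":0,"wy":0,"wz":0}]}' >/dev/null; python3 st.py
```

```text
t 19.83 rack-frame tcp mm [-51.7   2.5] z 133.3 F rack [-12.4   0.8] Fz 13.7 M [0.01 2.34] -0.49
t 20.25 rack-frame tcp mm [-51.8   2.5] z 133.1 F rack [-17.   1.] Fz 22.3 M [-0.01  3.  ] -0.38
```

```bash
python3 -m pendant '{"targets":[{"jaw":1,"tx":0.02,"ty":0,"tz":-0.06,"wx":0,"wy":0,"wz":0},{"jaw":1,"tx":0.02,"ty":0,"tz":-0.06,"wx":0,"wy":0,"wz":0},{"jaw":1,"tx":0,"ty":0,"tz":0,"wx":0,"wy":0,"wz":0},{"jaw":1,"tx":0,"ty":0,"tz":0,"wx":0,"wy":0,"wz":0},{"jaw":1,"tx":0,"ty":0,"tz":0,"wx":0,"wy":0,"wz":0}]}' >/dev/null; python3 st.py
python3 -m pendant '{"targets":[{"jaw":1,"tx":0,"ty":0,"tz":-0.06,"wx":0,"wy":0,"wz":0},{"jaw":1,"tx":0,"ty":0,"tz":-0.06,"wx":0,"wy":0,"wz":0},{"jaw":1,"tx":0,"ty":0,"tz":0,"wx":0,"wy":0,"wz":0},{"jaw":1,"tx":0,"ty":0,"tz":0,"wx":0,"wy":0,"wz":0},{"jaw":1,"tx":0,"ty":0,"tz":0,"wx":0,"wy":0,"wz":0}]}' >/dev/null; python3 st.py
```

```text
t 20.67 rack-frame tcp mm [-51.9   2.5] z 134.0 F rack [-2.1  0.2] Fz -2.9 M [-0.04  0.74] -0.2
t 21.08 rack-frame tcp mm [-52.    2.5] z 136.4 F rack [4.7 1.5] Fz -19.9 M [ 0.09 -0.48] -0.24
```

```bash
python3 -m pendant '{"targets":[{"jaw":1,"tx":0,"ty":0,"tz":0.06,"wx":0,"wy":0,"wz":0},{"jaw":1,"tx":0,"ty":0,"tz":0.06,"wx":0,"wy":0,"wz":0},{"jaw":1,"tx":0,"ty":0,"tz":0,"wx":0,"wy":0,"wz":0},{"jaw":-0.2,"tx":0,"ty":0,"tz":0,"wx":0,"wy":0,"wz":0},{"jaw":-0.2,"tx":0,"ty":0,"tz":0,"wx":0,"wy":0,"wz":0}]}'
python3 -m pendant '{"targets":[{"jaw":-0.2,"tx":0,"ty":0,"tz":0,"wx":0,"wy":0,"wz":0},{"jaw":-0.2,"tx":0,"ty":0,"tz":-0.5,"wx":0,"wy":0,"wz":0},{"jaw":-0.2,"tx":0.5,"ty":0,"tz":-0.9,"wx":0,"wy":0,"wz":0},{"jaw":-0.2,"tx":0.5,"ty":0,"tz":-0.9,"wx":0,"wy":0,"wz":0},{"jaw":-0.2,"tx":0.9,"ty":0,"tz":-0.9,"wx":0,"wy":0,"wz":0}]}'
python3 -m pendant '{"targets":[{"jaw":-1,"tx":0.9,"ty":-0.5,"tz":-0.9,"wx":0,"wy":0,"wz":0},{"jaw":-1,"tx":0.9,"ty":-0.9,"tz":0,"wx":0,"wy":0,"wz":0},{"jaw":-1,"tx":0.9,"ty":-0.9,"tz":0,"wx":0,"wy":0,"wz":0},{"jaw":-1,"tx":0.9,"ty":-0.9,"tz":0,"wx":0,"wy":0,"wz":0},{"jaw":-1,"tx":0.9,"ty":-0.9,"tz":0,"wx":0,"wy":0,"wz":0}]}'
python3 - <<'E'
from h import *
t=env.capture("top")[:,:,::-1];s=env.capture("side")[:,:,::-1]
c=np.zeros((600,800,3),np.uint8)
c[:,:400]=cv2.resize(t[130:250,200:280],(400,600),interpolation=cv2.INTER_CUBIC) #x5
c[:300,400:]=cv2.resize(s[90:210,220:380],(400,300),interpolation=cv2.INTER_CUBIC) #x2.5
c[300:,400:]=cv2.resize(t[220:340,340:500],(400,300),interpolation=cv2.INTER_CUBIC) #x2.5
cv2.imwrite("pics/m4.png",c)
cv2.imwrite("pics/top4.png",t);cv2.imwrite("pics/side4.png",s)
E
```

```text
time: 21.5
tool_pos: [0.5817, -0.1387, 0.1352]
eef_rot: [0.001, 0.198, 0.98, -0.0]
contact_force: [-0.2, 0.2, 0.5]
opening: 0.0343
finger_force: 0.0
time: 21.92
tool_pos: [0.5378, -0.1205, 0.216]
eef_rot: [0.001, 0.198, 0.98, -0.001]
contact_force: [0.8, -0.0, 1.2]
opening: 0.0513
finger_force: 0.0
time: 22.33
tool_pos: [0.3923, -0.1714, 0.2375]
eef_rot: [0.001, 0.198, 0.98, 0.0]
contact_force: [0.2, -0.7, 1.1]
opening: 0.0856
finger_force: 0.0
```

View pics/m4.png

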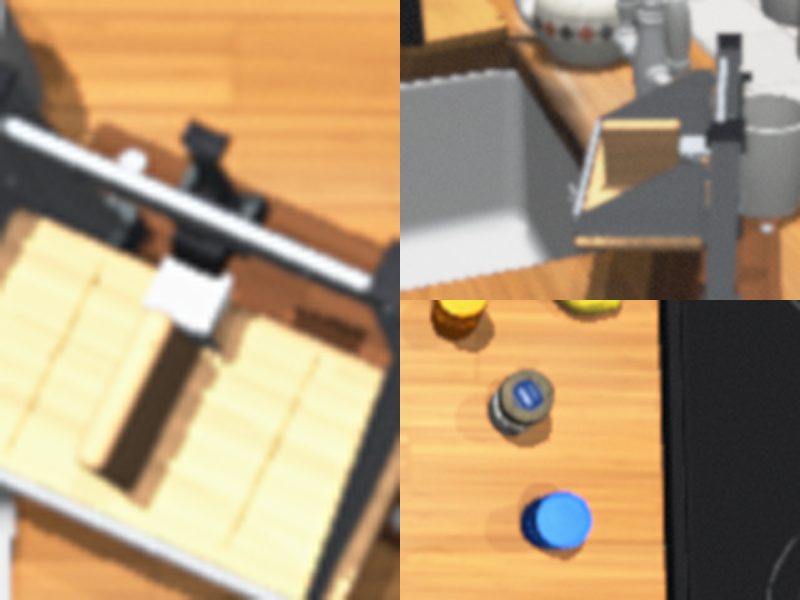

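Run:
```python
from h import *
J=pix((390.4,258.8),"top",.105); print("jar",J, pix((333,260),"side",.105),"base side", pix((332,311),"side",0.005))
print("side proj of jar top/base", np.round(proj([*J,.105],"side")),np.round(proj([*J,0],"side")))
for n,u in dict(blue=(562.5,521),orange=(460,298)).items():
    X=pix((340+(u[0]-400)/2.5,220+(u[1]-300)/2.5),"top",.11); d=X-J; print(n,X,"rel tool y %.3f x %.3f"%(d@[.389,.921],d@[.921,-.389]))
plan([*J,.23],[*J,.07],yaw=-.3996)
```

```text
jar [ 0.49815222 -0.4328323 ] [ 0.50225251 -0.43282029] base side [ 0.49805897 -0.44257067]
side proj of jar top/base [[331. 261.]] [[330. 309.]]
blue [ 0.40894097 -0.45775621] rel tool y -0.058 x -0.072
orange [ 0.57025665 -0.38376085] rel tool y 0.073 x 0.047
turn deg/5 (tool axes) [ 0.025 -0.004 -0.051]
[ 0.4982 -0.4328  0.23  ] shift units [-8.06 -7.89  0.3 ] rows>= 9
[ 0.4982 -0.4328  0.07  ] shift units [0.  0.  6.4] rows>= 7
```

```bash
for i in 1 2; do python3 -m pendant '{"targets":[{"jaw":-1,"tx":-0.81,"ty":-0.78,"tz":0.03,"wx":0,"wy":0,"wz":0},{"jaw":-1,"tx":-0.81,"ty":-0.78,"tz":0.03,"wx":0,"wy":0,"wz":0},{"jaw":-1,"tx":-0.81,"ty":-0.78,"tz":0.03,"wx":0,"wy":0,"wz":0},{"jaw":-1,"tx":-0.81,"ty":-0.78,"tz":0.03,"wx":0,"wy":0,"wz":0},{"jaw":-1,"tx":-0.81,"ty":-0.78,"tz":0.03,"wx":0,"wy":0,"wz":0}]}' >/dev/null; done
python3 -m pendant '{"targets":[{"jaw":-1,"tx":0,"ty":0,"tz":0.2,"wx":0.025,"wy":0,"wz":-0.05},{"jaw":-1,"tx":0,"ty":0,"tz":0,"wx":0,"wy":0,"wz":0},{"jaw":-1,"tx":0,"ty":0,"tz":0,"wx":0,"wy":0,"wz":0},{"jaw":-1,"tx":0,"ty":0,"tz":0,"wx":0,"wy":0,"wz":0},{"jaw":-1,"tx":0,"ty":0,"tz":0,"wx":0,"wy":0,"wz":0}]}' | sed -n 1,3p
python3 - <<'E'
from h import *
plan([.4995,-.4328,.07],yaw=-.3996)
s=env.capture("side")[:,:,::-1];w=env.capture("wrist")[:,:,::-1];p=env.camera_params("wrist")
print("pred jar top in wrist",proj([.4995,-.4328,.105],"wrist",p), "base",proj([.4995,-.4328,0],"wrist",p))
cv2.imwrite("pics/m5.png",np.hstack([cv2.resize(s,(400,300)),cv2.resize(w,(400,300))]))
E
```

```text
time: 23.68
tool_pos: [0.5047, -0.4279, 0.2248]
eef_rot: [0.0, 0.195, 0.981, -0.001]
turn deg/5 (tool axes) [-0.02   0.009  0.072]
[ 0.4995 -0.4328  0.07  ] shift units [ 0.11 -0.26  6.19] rows>= 7
pred jar top in wrist [[314.2963509  229.93257323]] base [[316.72525443 206.53974408]]
```

View pics/m5.png

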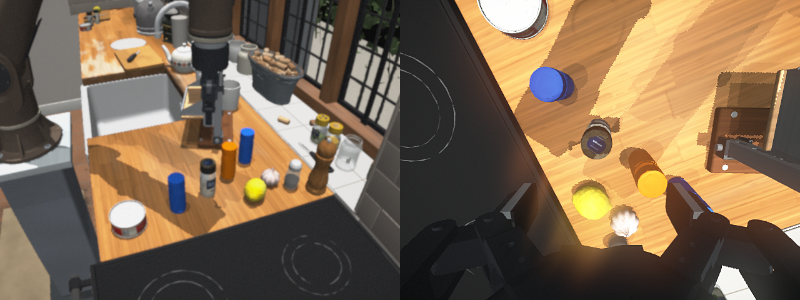

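```bash
python3 -m pendant '{"targets":[{"jaw":-1,"tx":0.11,"ty":-0.26,"tz":0.3,"wx":-0.02,"wy":0,"wz":0.07},{"jaw":-1,"tx":0,"ty":0,"tz":0.9,"wx":0,"wy":0,"wz":0},{"jaw":-1,"tx":0,"ty":0,"tz":0.9,"wx":0,"wy":0,"wz":0},{"jaw":-1,"tx":0,"ty":0,"tz":0.9,"wx":0,"wy":0,"wz":0},{"jaw":-1,"tx":0,"ty":0,"tz":0.9,"wx":0,"wy":0,"wz":0}]}' | sed -n 2,4p
python3 -m pendant '{"targets":[{"jaw":-1,"tx":0,"ty":0,"tz":0.9,"wx":0,"wy":0,"wz":0},{"jaw":-1,"tx":0,"ty":0,"tz":0.8,"wx":0,"wy":0,"wz":0},{"jaw":-1,"tx":0,"ty":0,"tz":0.6,"wx":0,"wy":0,"wz":0},{"jaw":-1,"tx":0,"ty":0,"tz":0,"wx":0,"wy":0,"wz":0},{"jaw":-1,"tx":0,"ty":0,"tz":0,"wx":0,"wy":0,"wz":0}]}'
python3 -c "
from h import *
plan([.4995,-.4328,.07],yaw=-.3996)"
```

```text
tool_pos: [0.4986, -0.434, 0.1255]
eef_rot: [0.0, 0.199, 0.98, -0.0]
contact_force: [-0.1, 1.1, -0.1]
time: 24.62
tool_pos: [0.4984, -0.4338, 0.0686]
eef_rot: [-0.001, 0.199, 0.98, -0.0]
contact_force: [0.1, -0.3, 0.2]
opening: 0.0856
finger_force: 0.0
turn deg/5 (tool axes) [-0.005 -0.017 -0.017]
[ 0.4995 -0.4328  0.07  ] shift units [-0.03  0.05 -0.06] rows>= 1
```

```bash
for i in 1 2; do python3 -m pendant '{"targets":[{"jaw":1,"tx":0,"ty":0,"tz":0,"wx":0,"wy":0,"wz":0},{"jaw":1,"tx":0,"ty":0,"tz":0,"wx":0,"wy":0,"wz":0},{"jaw":1,"tx":0,"ty":0,"tz":0,"wx":0,"wy":0,"wz":0},{"jaw":1,"tx":0,"ty":0,"tz":0,"wx":0,"wy":0,"wz":0},{"jaw":1,"tx":0,"ty":0,"tz":0,"wx":0,"wy":0,"wz":0}]}' | sed -n '2p;4,6p'; done
for i in 1 2; do python3 -m pendant '{"targets":[{"jaw":1,"tx":0,"ty":0,"tz":-0.5,"wx":0,"wy":0,"wz":0},{"jaw":1,"tx":0,"ty":0,"tz":-0.9,"wx":0,"wy":0,"wz":0},{"jaw":1,"tx":0,"ty":0,"tz":-1,"wx":0,"wy":0,"wz":0},{"jaw":1,"tx":0,"ty":0,"tz":-1,"wx":0,"wy":0,"wz":0},{"jaw":1,"tx":0,"ty":0,"tz":-0.7,"wx":0,"wy":0,"wz":0}]}' | sed -n '2p;4,6p'; done
python3 -c "
from h import *
plan(tf([.6276,-.1608,-.3996],-.058,-.0425,.275),yaw=-.3996)"
```

```text
tool_pos: [0.4998, -0.4343, 0.0703]
contact_force: [0.6, 1.1, 6.2]
opening: 0.0396
finger_force: 60.0
tool_pos: [0.4997, -0.4343, 0.0703]
contact_force: [-0.2, 1.0, 5.9]
opening: 0.0396
finger_force: 60.0
tool_pos: [0.4993, -0.4346, 0.1748]
contact_force: [-0.1, -0.1, -1.4]
opening: 0.0392
finger_force: 60.5
tool_pos: [0.4991, -0.4341, 0.2767]
contact_force: [0.0, -0.6, -0.7]
opening: 0.0392
finger_force: 60.5
turn deg/5 (tool axes) [-0.013  0.016 -0.014]
[ 0.5576 -0.1774  0.275 ] shift units [ 1.84 10.37  0.07] rows>= 11
```

```bash
for i in 1 2 3; do python3 -m pendant '{"targets":[{"jaw":1,"tx":0.123,"ty":0.69,"tz":0,"wx":0,"wy":0,"wz":0},{"jaw":1,"tx":0.123,"ty":0.69,"tz":0,"wx":0,"wy":0,"wz":0},{"jaw":1,"tx":0.123,"ty":0.69,"tz":0,"wx":0,"wy":0,"wz":0},{"jaw":1,"tx":0.123,"ty":0.69,"tz":0,"wx":0,"wy":0,"wz":0},{"jaw":1,"tx":0.123,"ty":0.69,"tz":0,"wx":0,"wy":0,"wz":0}]}' | sed -n '2p;4p'; done
python3 -m pendant '{"targets":[{"jaw":1,"tx":0,"ty":0,"tz":0,"wx":0,"wy":0,"wz":0},{"jaw":1,"tx":0,"ty":0,"tz":0,"wx":0,"wy":0,"wz":0},{"jaw":1,"tx":0,"ty":0,"tz":0,"wx":0,"wy":0,"wz":0},{"jaw":1,"tx":0,"ty":0,"tz":0,"wx":0,"wy":0,"wz":0},{"jaw":1,"tx":0,"ty":0,"tz":0,"wx":0,"wy":0,"wz":0}]}' | sed -n '2p;4p'
python3 - <<'E'
from h import *
plan(tf([.6276,-.1608,-.3996],-.058,-.0425,.19),yaw=-.3996)
t=env.capture("top")[:,:,::-1];s=env.capture("side")[:,:,::-1]
c=np.hstack([cv2.resize(t[130:250,200:300],(400,480)),cv2.resize(s[80:200,270:370],(400,480))])
cv2.imwrite("pics/m6.png",c)
E
```

```text
tool_pos: [0.5185, -0.3474, 0.2742]
contact_force: [0.5, 0.7, -0.9]
tool_pos: [0.5379, -0.262, 0.2741]
contact_force: [-0.5, 0.6, -0.9]
tool_pos: [0.5573, -0.1767, 0.2741]
contact_force: [0.6, -0.2, -0.4]
tool_pos: [0.5572, -0.1787, 0.2741]
contact_force: [0.5, 0.0, -1.0]
turn deg/5 (tool axes) [-0.011  0.003 -0.031]
[ 0.5576 -0.1774  0.19  ] shift units [0.   0.06 3.36] rows>= 4
```

View pics/m6.png

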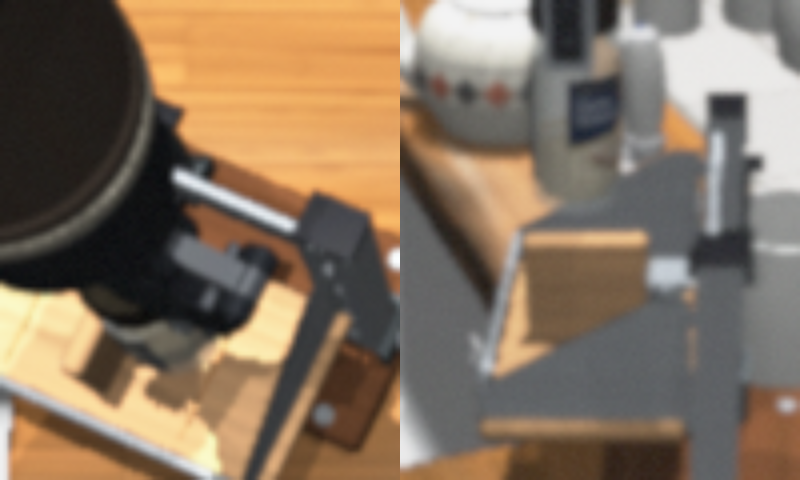

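```bash
python3 -m pendant '{"targets":[{"jaw":1,"tx":0,"ty":0.04,"tz":0.8,"wx":0,"wy":0,"wz":-0.03},{"jaw":1,"tx":0,"ty":0,"tz":0.8,"wx":0,"wy":0,"wz":0},{"jaw":1,"tx":0,"ty":0,"tz":0.8,"wx":0,"wy":0,"wz":0},{"jaw":1,"tx":0,"ty":0,"tz":0.7,"wx":0,"wy":0,"wz":0},{"jaw":1,"tx":0,"ty":0,"tz":0.3,"wx":0,"wy":0,"wz":0}]}' >/dev/null; python3 st.py
for i in 1 2 3; do python3 -m pendant '{"targets":[{"jaw":1,"tx":0,"ty":0,"tz":0.04,"wx":0,"wy":0,"wz":0},{"jaw":1,"tx":0,"ty":0,"tz":0.04,"wx":0,"wy":0,"wz":0},{"jaw":1,"tx":0,"ty":0,"tz":0,"wx":0,"wy":0,"wz":0},{"jaw":1,"tx":0,"ty":0,"tz":0,"wx":0,"wy":0,"wz":0},{"jaw":1,"tx":0,"ty":0,"tz":0,"wx":0,"wy":0,"wz":0}]}' >/dev/null; python3 st.py; done
```

```text
t 28.47 rack-frame tcp mm [-59.1 -42. ] z 186.8 F rack [-0.  -0.4] Fz -0.6 M [0.01 0.05] 0.02
t 28.88 rack-frame tcp mm [-57.4 -41.8] z 187.9 F rack [-0.5 -0.3] Fz -0.8 M [-0.03 -0.05] -0.01
t 29.30 rack-frame tcp mm [-57.9 -41.7] z 185.0 F rack [-0.2  0.5] Fz -1.1 M [ 0.02 -0.01] -0.03
t 29.72 rack-frame tcp mm [-57.9 -41.7] z 183.0 F rack [ 0.6 -0.2] Fz -1.2 M [-0.01  0.01] -0.01
```

```bash
for i in 1 2 3; do python3 -m pendant '{"targets":[{"jaw":1,"tx":0,"ty":0,"tz":0.03,"wx":0,"wy":0,"wz":0},{"jaw":1,"tx":0,"ty":0,"tz":0,"wx":0,"wy":0,"wz":0},{"jaw":1,"tx":0,"ty":0,"tz":0,"wx":0,"wy":0,"wz":0},{"jaw":1,"tx":0,"ty":0,"tz":0,"wx":0,"wy":0,"wz":0},{"jaw":1,"tx":0,"ty":0,"tz":0,"wx":0,"wy":0,"wz":0}]}' >/dev/null; python3 st.py; done
```

```text
t 30.13 rack-frame tcp mm [-57.9 -41.7] z 182.2 F rack [0.2 0.4] Fz -0.9 M [0. 0.] 0.01
t 30.55 rack-frame tcp mm [-57.9 -41.7] z 181.5 F rack [ 0.6 -0.6] Fz -1.3 M [-0.01  0.02] -0.02
t 30.97 rack-frame tcp mm [-57.9 -41.7] z 180.7 F rack [0.2 0.3] Fz -1.5 M [-0.    0.03] 0.01
```

```bash
for i in 1 2 3; do python3 -m pendant '{"targets":[{"jaw":1,"tx":0,"ty":0,"tz":0.03,"wx":0,"wy":0,"wz":0},{"jaw":1,"tx":0,"ty":0,"tz":0,"wx":0,"wy":0,"wz":0},{"jaw":1,"tx":0,"ty":0,"tz":0,"wx":0,"wy":0,"wz":0},{"jaw":1,"tx":0,"ty":0,"tz":0,"wx":0,"wy":0,"wz":0},{"jaw":1,"tx":0,"ty":0,"tz":0,"wx":0,"wy":0,"wz":0}]}' >/dev/null; python3 st.py; done
```

```text
t 31.38 rack-frame tcp mm [-58.  -41.7] z 180.0 F rack [ 0.4 -0.2] Fz -0.6 M [-0.    0.04] -0.01
t 31.80 rack-frame tcp mm [-57.7 -41.7] z 179.6 F rack [-3.   0.7] Fz 6.0 M [0.02 0.33] 0.01
t 32.22 rack-frame tcp mm [-57.5 -41.8] z 179.4 F rack [-2.9 -0.1] Fz 10.8 M [0.07 0.73] 0.02
```

```bash
python3 -m pendant '{"targets":[{"jaw":1,"tx":0,"ty":0,"tz":-0.045,"wx":0,"wy":0,"wz":0},{"jaw":1,"tx":0,"ty":0,"tz":0,"wx":0,"wy":0,"wz":0},{"jaw":1,"tx":0,"ty":0,"tz":0,"wx":0,"wy":0,"wz":0},{"jaw":-0.4,"tx":0,"ty":0,"tz":0,"wx":0,"wy":0,"wz":0},{"jaw":-0.4,"tx":0,"ty":0,"tz":0,"wx":0,"wy":0,"wz":0}]}'
python3 -m pendant '{"targets":[{"jaw":-0.4,"tx":0,"ty":0,"tz":0,"wx":0,"wy":0,"wz":0},{"jaw":-0.4,"tx":0,"ty":0,"tz":0,"wx":0,"wy":0,"wz":0},{"jaw":-0.4,"tx":0,"ty":0,"tz":-0.3,"wx":0,"wy":0,"wz":0},{"jaw":-0.4,"tx":0,"ty":0,"tz":-0.7,"wx":0,"wy":0,"wz":0},{"jaw":-0.4,"tx":0,"ty":0,"tz":-0.9,"wx":0,"wy":0,"wz":0}]}'
python3 -m pendant '{"targets":[{"jaw":-0.4,"tx":0,"ty":0,"tz":-0.9,"wx":0,"wy":0,"wz":0},{"jaw":-0.4,"tx":0.5,"ty":0,"tz":-0.9,"wx":0,"wy":0,"wz":0},{"jaw":-0.4,"tx":0.9,"ty":0,"tz":-0.5,"wx":0,"wy":0,"wz":0},{"jaw":-0.4,"tx":0.9,"ty":0,"tz":0,"wx":0,"wy":0,"wz":0},{"jaw":-0.4,"tx":0.9,"ty":0,"tz":0,"wx":0,"wy":0,"wz":0}]}'
python3 -m pendant '{"targets":[{"jaw":-0.4,"tx":0.9,"ty":0,"tz":0,"wx":0,"wy":0,"wz":0},{"jaw":-0.4,"tx":0.9,"ty":0,"tz":0,"wx":0,"wy":0,"wz":0},{"jaw":-0.4,"tx":0.5,"ty":0,"tz":0,"wx":0,"wy":0,"wz":0},{"jaw":-0.4,"tx":0,"ty":0,"tz":0,"wx":0,"wy":0,"wz":0},{"jaw":-0.4,"tx":0,"ty":0,"tz":0,"wx":0,"wy":0,"wz":0}]}'
python3 - <<'E'
from h import *
t=env.capture("top")[:,:,::-1];s=env.capture("side")[:,:,::-1]
cv2.imwrite("pics/m7.png",np.hstack([cv2.resize(t[130:250,200:300],(400,480)),cv2.resize(s[80:200,270:370],(400,480))]))
E
```

```text
time: 32.63
tool_pos: [0.5579, -0.1766, 0.1793]
eef_rot: [-0.0, 0.198, 0.98, -0.0]
contact_force: [-0.1, 0.6, 0.4]
opening: 0.0595
finger_force: 0.0
time: 33.05
tool_pos: [0.5571, -0.1764, 0.2269]
eef_rot: [-0.001, 0.198, 0.98, -0.0]
contact_force: [0.8, -0.0, -0.4]
opening: 0.0594
finger_force: 0.0
time: 33.47
tool_pos: [0.4839, -0.1459, 0.2857]
eef_rot: [0.001, 0.198, 0.98, -0.0]
contact_force: [-0.1, -0.3, 0.2]
opening: 0.0597
finger_force: 0.0
time: 33.88
tool_pos: [0.4314, -0.1231, 0.2853]
eef_rot: [0.001, 0.197, 0.98, 0.0]
contact_force: [0.3, 0.5, -0.1]
opening: 0.0599
finger_force: 0.0
```

View pics/m7.png

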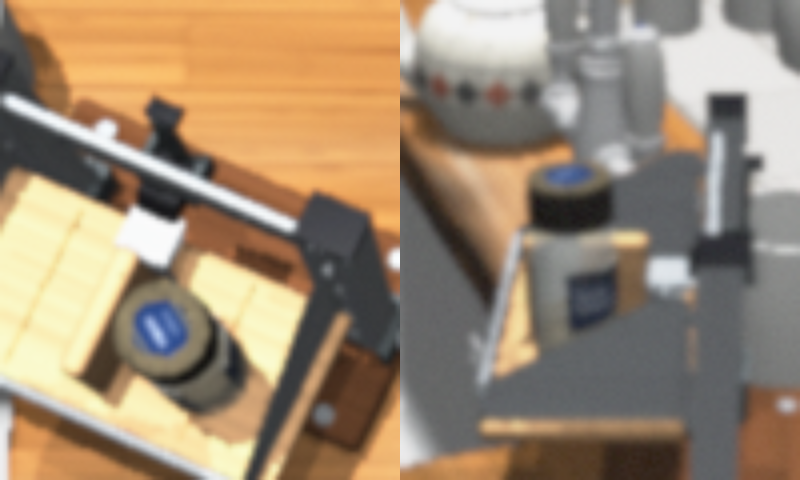

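The jar stands upright on the right half of the deck, with its lid at about (160,325) in the top crop. The shelf is still home, and the arm is clear.

```bash
python3 -c "
from station import env
print(env.finish_job())"
```

```text
the job is handed in; nothing more can be done
None
```

The shelf hangs in the top two slots with the catch snapped over it (it held against a light upward pull), and the jar stands upright on its right half. The garlic and lemon were not touched, and I handed the job in at about 34 s; the hand-in gave back no verdict.

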